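Seat the taper-shank drill chuck in the spindle and tap it home

ROBOT

A 7-joint arm with a two-finger parallel gripper is mounted at the origin on the work surface. World frame = base frame: x ahead of the robot, y to its left, z up, the work surface at z = 0. Lengths are in m, angles in rad, forces in N, time in s.
With the tool pointing down it reaches from about 0.4 to 0.9 m from the base axis. Payload 5.5 kg.
Tool frame: the origin (TCP) lies midway between the tips of the shut fingers; the grasp point (between the pads) lies manip.grasp_offset behind it (manip.grasp_offset is the distance from the TCP to the grasp point, in m); z points along the fingers, y is the line along which they close (so a half turn about z gives the same grasp; the last joint's range is limited). The gripper opens to 85 mm and grips with 20 to 120 N. Pads are 22 mm wide; open, the fingers measure 114 mm over their backs; the gripper's body (76 mm by 85 mm) begins 54 mm behind the grasp point. The pads swing forward as they close: fully open they stand 13 mm farther back than shut.
Start: joints at [-1.079, 0.501, -0.427, 1.55, 0.221, 1.138, -0.21], TCP at [0.147, 0.633, 0.231] pointing down, gripper open.
Joint ranges: [-2.88, 2.88], [-0.31, 2.03], [-1.54, 1.56], [0.2, 2.42], [-1.41, 4.55], [0.19, 2.02], [-2.57, 2.57]. Speed limits (rad/s): [2.57, 2.57, 3.14, 3.14, 3.14, 3.14, 3.14].

INTERFACE

Orientations are given as [roll, pitch, yaw] about the fixed x, y, z axes, in that order (R = Rz(yaw) Ry(pitch) Rx(roll)).
In Python, from rig import manip, vision, spotter gives the robot as it stands.
- The arm moves only by the tool drive_tool, never from a script. Its argument "plan" is a list that holds one entry, the list of rows, each a list of 7 numbers: the shift along the tool's x, y, z in cm, then the turn, a rotation vector about the tool's x, y, z in degrees, then the opening, from 0 (shut) to 1 (fully open). A call has 1 to 12 rows; each row shifts and turns the commanded pose from where the row before left it, along the tool's axes as they then stand; what a row does not reach is not made up. A row lasts 1/8 s, in which the tool goes at most 62.5 mm and 10.7 degrees, less where a joint would pass 70% of its speed; a pose out of reach is approached as far as the arm can. A call is refused whole if a number of a shift passes 6.25 or a number of a turn 10.7, either way. A call with a gripper value outside its range is refused whole. The fingers move at their own pace and stop on an object; "grip_force" is the grip in N (left out, the last holds). Time passes only in rows, so rows that do not move let the fingers close. It gives the time, the measured TCP pose, the force, the opening and the grip force at its end, in the units of the state.
- manip.read_state(): the state, without advancing time (a new reading comes with each control period).
- vision.grab_frame(name): name is "scene" or "top" or "wrist"; returns a dict with "img" (384x512x3 uint8, red, green, blue), "depth" (384x512 float32, m along the optical axis (not along the pixel's ray), 0 where there is no reading), "camera_matrix" (3x3 intrinsics, pixels), "extrinsics" (4x4, takes a point from camera to world coordinates); the wrist camera has in their place "hand_eye" (4x4, takes a point from camera to tool coordinates, whose origin is the TCP and whose axes are the flange's). Camera axes: x right, y down, z forward; pixel columns grow to the right and rows downward; lengths in m; the calibration is good to about 2 mm. A picture is of the moment at which its call begins: read the wrist's pose just before it.
- manip.sign_off(): hands the job in; it is judged then, once.
Trained networks look in a picture, given as the dict that the camera call returned (one of the last four; its "shot" number tells which), for a name from the list of things; names that differ only in an ending like _2 or _b are one class to them, and where a whole thing is asked for, a point or a joint stands for the part that bears it (a point fixed in the world has none). Each returns a list of dicts, best first, with "score" (0 to 1); they miss things now and then, are a little off and sometimes report something else, mostly with a low value. They report only what shows in the picture. A call takes as long as a camera call.
- spotter.trace(picture, thing): "mask" (384x512 bool, what is visible of it) and "extent" ([left, top, right, bottom] in pixels, round what is visible of it).
The state is a dict: "t": time; "joints": joint angles; "joint_velocities": joint speeds; "joint_efforts": joint torques, N m; "ee_pos": TCP position; "ee_rot": TCP orientation; "contact_force": force on the tool from outside, world axes, zero at the start; "ft_torque": the same for the moment, N m; "opening": finger opening in m; "grasp_force": force on a finger pad.
Only numpy, scipy, OpenCV 4.12 (cv2) and the standard library are available. Lean on these libraries where they do the work, as an engineer would, in place of code of your own. Each camera call takes 0.05 s, during which the arm holds its last target. There are 200 camera calls.

TASK

Take the steel drill chuck with the blue bands out of the wooden rack and stand it, taper shank down, in the socket of the green-based drill spindle, then let go of it while the brass collar still stands proud. Then tap or press down on the chuck's nose with the closed gripper until the collar is driven flush with the grey housing, and move away. Leave the other two tools standing in the rack.

Things in the scene. Friction and masses are not known exactly. Their poses are not given: they have to be found in the camera images.
- chuck: Steel drill chuck, blue bands, ring of dark teeth; 105 mm tall, 0.3-0.5 kg. Origin: centre of shank tip, z up along its axis. Up from the tip: taper shank 0-45 mm, diameter 14 growing to 30; flat shoulder 38 wide to 52; straight body 42 wide to 88 (grip at 77); flat nose 26 wide at 105. Starts upright in the rack, y along the row, x across it: close fingers along x to clear the neighbours.
- collar (a point): Rim centre of the brass collar (48 mm wide) in the fixed spindle: grey round housing 72 wide, top 70 mm above the bench, on a green base. Rim starts 82 mm up. Taper socket 32 wide at the rim, 1 mm looser than the shank: shoulder rests on the rim, tip 45 below. Over about 18 N in all (chuck's weight counts) slides the collar straight down to its stop, flush at 70 mm; it stays where left.
- keyless: Bystander: black plastic keyless chuck, broad orange band, 42 mm wide, 105 tall, origin at shank tip, z up. All three tools stand in random order in the fixed pale wooden rack: 70 mm wide, 234 long, 55 high, three 34 mm holes 78 apart along its length; shoulders rest on its top, tips 10 mm above the bench.
- centre: Bystander: lathe centre, brass body 38 mm wide with a pointed steel cone on top, 105 tall, origin at shank tip, z up. Stands upright in the remaining hole of the rack.

How it is judged:
By the outcome, as a careful person would: the job done as asked, in the order asked, and still so for the second after the job is handed in, with the robot touching nothing.
It also fails if it takes over 51 s, if anything falls off the work surface, if the arm or the gripper's body presses on something with over 40 N, if the wrist force passes 120 N, or if a joint passes its speed limit or range.

## Working session

There is one attempt and no reset: what is moved stays moved. The work goes in short steps, Python scripts to look and compute and a tool call to move; the robot and the scene stay as the last step left them, time stands still between calls to the robot, and variables do not carry over. Pictures are saved under pics/ and viewed, at most 10 in all, crops included, and the job is handed in when it is done.

Besides the shell and the picture viewer there is one more tool, called after "Request:" as name(argument=value, ...) on one line, values as JSON. drive_tool: Moves the arm, as the interface text tells. Its arguments: {"type":"object","properties":{"plan":{"type":"array"},"grip_force":{"type":"number"}},"required":["plan"]}

```bash
mkdir -p pics
cat > h.py <<'E'
import numpy as np, cv2
from rig import manip, vision, spotter
from scipy.spatial.transform import Rotation as Ro
def pts(f,m,s=None):
    v,u=np.nonzero(m&(f['depth']>0)); d=f['depth'][v,u]; K=f['camera_matrix']
    c=np.c_[(u-K[0,2])/K[0,0]*d,(v-K[1,2])/K[1,1]*d,d,np.ones(len(d))]
    if 'extrinsics' in f: T=f['extrinsics']
    else:
        T=np.eye(4);T[:3,:3]=Ro.from_euler('xyz',s['ee_rot']).as_matrix();T[:3,3]=s['ee_pos'];T=T@f['hand_eye']
    return (c@T.T)[:,:3]
E
python3 - <<'E'
from h import *
s=manip.read_state(); print(s, manip.grasp_offset)
im=[]
for n in ['top','scene']:
    f=vision.grab_frame(n); im.append(f['img'])
    print(n,f['extrinsics'].round(3).tolist())
    for t in ['chuck','keyless','centre','collar']:
        for r in spotter.trace(f,t)[:2]:
            p=pts(f,r['mask']); 
            if len(p)==0: continue
            z=np.percentile(p[:,2],95); q=p[p[:,2]>z-.008]
            print(n,t,r['score'],r['extent'],p.shape,np.median(p,0).round(3),'top',q.mean(0).round(3),z.round(3))
cv2.imwrite('pics/a.png',cv2.resize(np.hstack(im)[:,:,::-1],(800,300)))
E
```

```text
{'t': 0.0, 'joints': array([-1.07878086,  0.50186574, -0.42679102,  1.55144307,  0.22079125,
        1.13828009, -0.21031947]), 'joint_velocities': array([ 1.51412086e-03,  1.40394386e-03,  1.16734926e-03,  8.22362884e-05,
        2.04565520e-03,  9.72452059e-04, -5.92667913e-04]), 'joint_efforts': array([-4.94280830e-04, -5.69504857e+01, -5.81642389e+00, -2.80946016e+01,
        1.06374550e-02,  1.18861254e-02, -1.16776835e-05]), 'ee_pos': array([0.14731876, 0.63238132, 0.23025098]), 'ee_rot': array([-3.13965276e+00, -8.33566135e-05,  2.91280729e+00]), 'contact_force': array([0.18749112, 0.14339736, 0.74211759]), 'ft_torque': array([ 0.01085501, -0.02845533,  0.00037961]), 'grasp_force': 0.0, 'opening': 0.0849291457786642} 0.0187
top [[-0.009, -0.991, 0.131, 0.433], [-1.0, 0.008, -0.009, 0.019], [0.008, -0.131, -0.991, 1.055], [0.0, 0.0, 0.0, 1.0]]
top chuck 0.86 [307.6, 182.9, 334.7, 201.0] (336, 3) [ 0.542 -0.13   0.107] top [ 0.545 -0.132  0.114] 0.117
top keyless 0.71 [349.7, 194.5, 369.7, 213.9] (361, 3) [ 0.519 -0.203  0.105] top [ 0.521 -0.207  0.113] 0.116
top centre 0.72 [3
[... 170 characters left out ...]
p [ 0.545 -0.132  0.114] 0.117
top collar 0.65 [167.4, 202.9, 185.4, 222.8] (339, 3) [0.507 0.183 0.08 ] top [0.505 0.178 0.082] 0.085
scene [[-0.745, 0.574, -0.341, 0.806], [0.667, 0.634, -0.391, 0.348], [-0.008, -0.519, -0.855, 0.797], [0.0, 0.0, 0.0, 1.0]]
scene chuck 0.81 [197.1, 140.9, 216.7, 168.9] (365, 3) [ 0.551 -0.121  0.101] top [ 0.547 -0.131  0.113] 0.115
scene keyless 0.6 [190.4, 122.4, 207.5, 148.2] (315, 3) [ 0.529 -0.195  0.096] top [ 0.524 -0.203  0.111] 0.114
scene centre 0.73 [183.2, 105.8, 196.6, 125.8] (251, 3) [ 0.503 -0.272  0.079] top [ 0.503 -0.269  0.106] 0.107
scene collar 0.94 [301.1, 222.3, 322.0, 246.5] (443, 3) [0.501 0.178 0.076] top [0.506 0.18  0.08 ] 0.082
```

View pics/a.png

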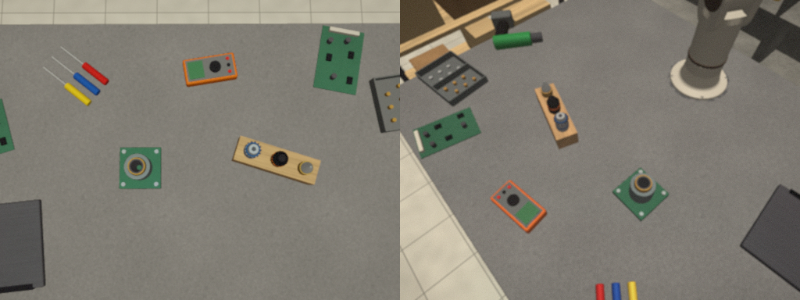

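```bash
cat > plan.py <<'E'
from h import *
def plan(x,y,z,yawdeg,n,s=None,polar=True):
    """tool rows from the present pose to tool-down pose, cm/deg"""
    s=s or manip.read_state(); p=s['ee_pos']; R0=Ro.from_euler('xyz',s['ee_rot'])
    R1=Ro.from_euler('xyz',[np.pi,0,np.radians(yawdeg)]); rv=(R0.inv()*R1).as_rotvec()
    a0,a1=np.arctan2(p[1],p[0]),np.arctan2(y,x); r0,r1=np.hypot(*p[:2]),np.hypot(x,y)
    def P(t):
        if not polar: return p+t*(np.array([x,y,z])-p)
        a=a0+t*(a1-a0); r=r0+t*(r1-r0); return np.array([r*np.cos(a),r*np.sin(a),p[2]+t*(z-p[2])])
    for k in range(n):
        R=R0*Ro.from_rotvec(rv*k/n); d=R.inv().apply(P((k+1)/n)-P(k/n))*100
        print(d.round(2).tolist(),np.degrees(rv/n).round(2).tolist())
E
python3 -c "
from plan import *
plan(.53,-.127,.25,72,20)"
```

```text
[-5.08, -0.73, -0.09] [-0.0, 0.0, 4.74]
[-5.04, -0.7, -0.09] [-0.0, 0.0, 4.74]
[-5.0, -0.68, -0.09] [-0.0, 0.0, 4.74]
[-4.96, -0.66, -0.09] [-0.0, 0.0, 4.74]
[-4.92, -0.64, -0.09] [-0.0, 0.0, 4.74]
[-4.89, -0.62, -0.09] [-0.0, 0.0, 4.74]
[-4.85, -0.6, -0.09] [-0.0, 0.0, 4.74]
[-4.81, -0.58, -0.09] [-0.0, 0.0, 4.74]
[-4.77, -0.56, -0.09] [-0.0, 0.0, 4.74]
[-4.73, -0.54, -0.09] [-0.0, 0.0, 4.74]
[-4.69, -0.52, -0.09] [-0.0, 0.0, 4.74]
[-4.65, -0.51, -0.09] [-0.0, 0.0, 4.74]
[-4.61, -0.49, -0.09] [-0.0, 0.0, 4.74]
[-4.57, -0.47, -0.09] [-0.0, 0.0, 4.74]
[-4.53, -0.45, -0.09] [-0.0, 0.0, 4.74]
[-4.49, -0.44, -0.09] [-0.0, 0.0, 4.74]
[-4.45, -0.42, -0.09] [-0.0, 0.0, 4.74]
[-4.41, -0.4, -0.09] [-0.0, 0.0, 4.74]
[-4.37, -0.39, -0.09] [-0.0, 0.0, 4.74]
[-4.33, -0.37, -0.09] [-0.0, 0.0, 4.74]
```

Request:
drive_tool(plan=[[[-5.1,-0.7,-0.1,0,0,4.7,1],[-5.0,-0.7,-0.1,0,0,4.7,1],[-5.0,-0.7,-0.1,0,0,4.7,1],[-5.0,-0.7,-0.1,0,0,4.7,1],[-4.9,-0.6,-0.1,0,0,4.7,1],[-4.9,-0.6,-0.1,0,0,4.7,1],[-4.8,-0.6,-0.1,0,0,4.8,1],[-4.8,-0.6,-0.1,0,0,4.8,1],[-4.8,-0.6,-0.1,0,0,4.8,1],[-4.7,-0.5,-0.1,0,0,4.8,1],[-4.7,-0.5,-0.1,0,0,4.8,1],[-4.6,-0.5,-0.1,0,0,4.8,1]]])

```text
t: 2.0
ee_pos: [0.5431, 0.2267, 0.2435]
ee_rot: [3.141, -0.0, 1.915]
contact_force: [0.2, 0.4, -1.2]
opening: 0.0851
grasp_force: 0.0
```

```bash
cat > look.py <<'E'
import sys
from plan import *
def look(things,name):
    s=manip.read_state(); f=vision.grab_frame('wrist'); im=f['img'].copy(); out={}
    print(s['t'],s['ee_pos'].round(4),s['ee_rot'].round(3))
    for t in things:
        for r in spotter.trace(f,t)[:1]:
            p=pts(f,r['mask'],s); z=np.percentile(p[:,2],95); q=p[p[:,2]>z-.004]
            (cx,cy),rad=cv2.minEnclosingCircle(q[:,:2].astype(np.float32))
            print(t,r['score'],r['extent'],len(p),'ztop',z.round(4),'n',len(q),'mean',q.mean(0).round(4),'mid',((np.percentile(q,1,axis=0)+np.percentile(q,99,axis=0))/2).round(4),'circ',round(cx,4),round(cy,4),round(rad,4)); out[t]=p
    cv2.imwrite(name,im[:,:,::-1]); return s,f,out
E
python3 - <<'E'
from look import *
look(['collar','chuck'],'pics/b.png')
plan(.53,-.127,.25,72,8)
E
```

```text
2.0 [0.5431 0.2267 0.2435] [ 3.141 -0.     1.915]
collar 0.77 [180.7, 176.2, 226.2, 222.9] 1647 ztop 0.083 n 889 mean [0.5045 0.1804 0.082 ] mid [0.5046 0.18   0.0816] circ 0.505 0.1795 0.0239
[-4.59, -0.49, -0.07] [0.01, 0.01, 4.69]
[-4.55, -0.47, -0.08] [0.01, 0.01, 4.69]
[-4.51, -0.46, -0.08] [0.01, 0.01, 4.69]
[-4.47, -0.44, -0.08] [0.01, 0.01, 4.69]
[-4.43, -0.43, -0.08] [0.01, 0.01, 4.69]
[-4.39, -0.41, -0.08] [0.01, 0.01, 4.69]
[-4.34, -0.4, -0.08] [0.01, 0.01, 4.69]
[-4.3, -0.39, -0.08] [0.01, 0.01, 4.69]
```

View pics/b.png

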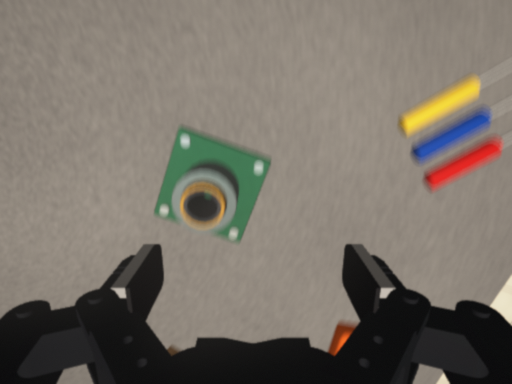

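The wrist view shows the spindle with its brass collar at about (203,204), which gives (0.505, 0.180, 0.082). The rim height and 24 mm radius match the task text.

Request:
drive_tool(plan=[[[-4.6,-0.5,-0.1,0,0,4.7,1],[-4.5,-0.5,-0.1,0,0,4.7,1],[-4.5,-0.5,-0.1,0,0,4.7,1],[-4.5,-0.4,-0.1,0,0,4.7,1],[-4.4,-0.4,-0.1,0,0,4.7,1],[-4.4,-0.4,-0.1,0,0,4.7,1],[-4.3,-0.4,-0.1,0,0,4.7,1],[-4.3,-0.4,-0.1,0,0,4.7,1],[0,0,0,0,0,0,1],[0,0,0,0,0,0,1]]])

```text
t: 3.4
ee_pos: [0.531, -0.1209, 0.2514]
ee_rot: [3.141, -0.001, 1.264]
contact_force: [-0.2, -0.2, -0.1]
opening: 0.0855
grasp_force: 0.0
```

Run:
```python
from look import *
s,f,o=look(['chuck','keyless','centre'],'pics/c.png')
for t in o:
    p=o[t]; z=p[:,2]
    for a,b in((.09,.097),(.108,.12)):
        q=p[(z>a)&(z<b)]
        if len(q)>5: print(t,a,len(q),q.mean(0).round(4),cv2.minEnclosingCircle(q[:,:2].astype(np.float32)))
# rack
pp=pts(f,np.ones((384,512),bool),s); q=pp[(abs(pp[:,2]-.055)<.005)&(np.hypot(pp[:,0]-.52,pp[:,1]+.2)<.2)]
print('rack',len(q),cv2.minAreaRect(q[:,:2].astype(np.float32)))
```

```text
3.4 [ 0.531  -0.1209  0.2514] [ 3.141e+00 -1.000e-03  1.264e+00]
chuck 0.6 [247.3, 155.2, 291.3, 206.8] 1584 ztop 0.1162 n 602 mean [ 0.5452 -0.1333  0.1153] mid [ 0.5451 -0.1336  0.1148] circ 0.5453 -0.1337 0.0138
keyless 0.9 [246.2, 223.7, 285.6, 272.2] 1546 ztop 0.1156 n 370 mean [ 0.5213 -0.2067  0.1147] mid [ 0.5211 -0.207   0.1141] circ 0.5213 -0.2076 0.0125
centre 0.88 [250.5, 280.5, 279.6, 326.7] 1044 ztop 0.1094 n 98 mean [ 0.4976 -0.2799  0.1097] mid [ 0.4972 -0.2806  0.1105] circ 0.4968 -0.2821 0.0061
chuck 0.09 31 [ 0.5465 -0.117   0.0938] ((0.5461629033088684, -0.1276390254497528), 0.01941399835050106)
chuck 0.108 693 [ 0.5453 -0.1324  0.1146] ((0.5451091527938843, -0.13339611887931824), 0.014673523604869843)
keyless 0.09 108 [ 0.5241 -0.1934  0.0939] ((0.5210436582565308, -0.20829185843467712), 0.021309243515133858)
keyless 0.108 505 [ 0.5217 -0.2054  0.1134] ((0.5213121175765991, -0.20776233077049255), 0.014494539238512516)
centre 0.09 149 [ 0.4986 -0.275   0.0934] ((0.4972003698348999, -0.2809736728668213), 0.01357086282223463)
centre 0.108 65 [ 0.4973 -0.2804  0.1113] ((0.49686574935913086, -0.2816276550292969), 0.005267897620797157)
rack 6300 ((0.5211171507835388, -0.20865687727928162), (0.23474082350730896, 0.07014594227075577), 72.01353454589844)
```

View pics/c.png

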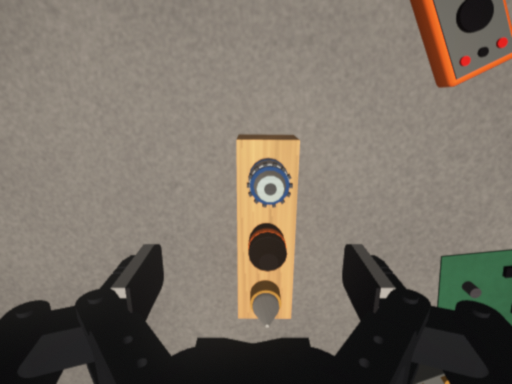

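The chuck (blue ring) is at about (270,188), and its world position is (0.5453, -0.134) with the nose at 0.115. That agrees with the hole position worked out from the rack fit.

```bash
python3 -c "
from plan import *
plan(.5453,-.134,.25,72,2,polar=False)"
```

```text
[-0.41, 0.88, 0.06] [-0.01, -0.02, 0.24]
[-0.41, 0.88, 0.06] [-0.01, -0.02, 0.24]
```

Request:
drive_tool(plan=[[[-0.4,0.9,2,0,0,0.2,1],[-0.4,0.9,3,0,0,0.2,1],[0,0,4,0,0,0,1],[0,0,3.5,0,0,0,1],[0,0,0,0,0,0,1],[0,0,0,0,0,0,1]]])

```text
t: 4.35
ee_pos: [0.5458, -0.136, 0.1266]
ee_rot: [3.141, 0.0, 1.255]
contact_force: [-0.5, 0.4, -0.1]
opening: 0.0855
grasp_force: 0.0
```

```bash
python3 -c "
from plan import *
s=manip.read_state();print(s['t'],s['ee_pos'],s['ee_rot'])
plan(.5453,-.134,.066,72,1,polar=False)"
```

```text
4.35 [ 0.54576818 -0.13599168  0.12659108] [3.14108909e+00 1.42637835e-04 1.25474942e+00]
[0.18, -0.11, 6.06] [0.03, 0.01, -0.11]
```

Request:
drive_tool(plan=[[[0.1,-0.1,2,0,0,0,1],[0.1,0,2,0,0,0,1],[0,0,2,0,0,0,1],[0,0,0,0,0,0,1],[0,0,0,0,0,0,0.4],[0,0,0,0,0,0,0.3],[0,0,0,0,0,0,0.2],[0,0,0,0,0,0,0.1],[0,0,0,0,0,0,0],[0,0,0,0,0,0,0],[0,0,0,0,0,0,0]]], grip_force=50)

```text
t: 5.72
ee_pos: [0.5456, -0.1336, 0.0676]
ee_rot: [3.14, -0.0, 1.255]
contact_force: [-1.4, 0.3, 6.2]
opening: 0.041
grasp_force: 49.8
```

Request:
drive_tool(plan=[[[0,0,-0.5,0,0,0,0],[0,0,-1,0,0,0,0],[0,0,-2,0,0,0,0],[0,0,-2.5,0,0,0,0],[0,0,-3,0,0,0,0],[0,0,-3,0,0,0,0],[0,0,0,0,0,0,0],[0,0,0,0,0,0,0]]])

```text
t: 6.72
ee_pos: [0.5439, -0.1332, 0.1852]
ee_rot: [-3.14, 0.0, 1.255]
contact_force: [-0.4, 0.4, -4.3]
opening: 0.0407
grasp_force: 51.2
```

```bash
python3 -c "
from look import *
s,f,o=look(['chuck'],'pics/d.png')
g=vision.grab_frame('scene'); r=spotter.trace(g,'chuck')
if r:
  e=r[0]['extent'];print(r[0]['score'],e)
  cx,cy=int((e[0]+e[2])/2),int((e[1]+e[3])/2)
  c=g['img'][max(0,cy-60):cy+60,max(0,cx-60):cx+60]
else: c=g['img']
a=cv2.resize(f['img'],(400,300)); b=cv2.resize(c,(400,300)) if not r else cv2.resize(c,(300,300))
cv2.imwrite('pics/d.png',np.hstack([a,b])[:,:,::-1])
plan(.5048,.1798,s['ee_pos'][2],72+33,8)"
```

```text
6.725 [ 0.5439 -0.1332  0.1852] [-3.14   0.     1.255]
chuck 0.81 [200.0, 200.7, 306.3, 338.9] 10557 ztop 0.2335 n 3793 mean [ 0.545  -0.1326  0.2326] mid [ 0.5448 -0.1335  0.232 ] circ 0.5446 -0.1335 0.0141
0.75 [191.5, 109.0, 210.5, 147.2]
[4.01, -0.75, -0.01] [-0.02, -0.0, -4.14]
[3.98, -0.75, -0.01] [-0.02, -0.0, -4.14]
[3.96, -0.75, -0.0] [-0.02, -0.0, -4.14]
[3.94, -0.75, -0.0] [-0.02, -0.0, -4.14]
[3.92, -0.75, -0.0] [-0.02, -0.0, -4.14]
[3.9, -0.75, -0.0] [-0.02, -0.0, -4.14]
[3.87, -0.75, -0.0] [-0.02, -0.0, -4.14]
[3.85, -0.75, -0.01] [-0.02, -0.0, -4.14]
```

View pics/d.png

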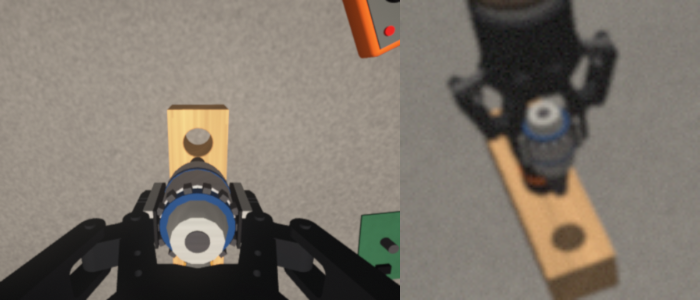

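The chuck hangs straight in the fingers over the empty hole, and the other tools are still standing. Its nose reads 0.232, so the tip is at about 0.127. I'll move it towards the spindle and check the collar again from about 8 cm short.

Request:
drive_tool(plan=[[[4,-0.7,0,0,0,-4.1,0],[4,-0.7,0,0,0,-4.1,0],[4,-0.8,0,0,0,-4.1,0],[3.9,-0.8,0,0,0,-4.1,0],[3.9,-0.8,0,0,0,-4.1,0],[3.9,-0.8,0,0,0,-4.1,0],[0,0,0,0,0,0,0],[0,0,0,0,0,0,0],[0,0,0,0,0,0,0]]])

```text
t: 8.05
ee_pos: [0.5322, 0.1039, 0.1859]
ee_rot: [-3.141, 0.001, 1.682]
contact_force: [0.5, 0.8, -4.3]
opening: 0.0405
grasp_force: 51.2
```

```bash
python3 -c "
from look import *
s,f,o=look(['collar','chuck'],'pics/e.png')
plan(.504,.1796,s['ee_pos'][2],105,3,polar=False)"
```

```text
8.05 [0.5322 0.1039 0.1859] [-3.141e+00  1.000e-03  1.682e+00]
collar 0.96 [200.6, 57.3, 257.7, 125.3] 2866 ztop 0.0832 n 1748 mean [0.5045 0.1805 0.0821] mid [0.5048 0.1796 0.0818] circ 0.5045 0.1795 0.0238
chuck 0.61 [201.9, 197.7, 306.5, 336.2] 10644 ztop 0.2342 n 3793 mean [0.5326 0.1046 0.2334] mid [0.5327 0.1036 0.2327] circ 0.5324 0.1034 0.0143
[2.6, -0.66, 0.01] [-0.0, 0.01, -2.87]
[2.63, -0.52, 0.01] [-0.0, 0.01, -2.87]
[2.65, -0.39, 0.01] [-0.0, 0.01, -2.87]
```

View pics/e.png

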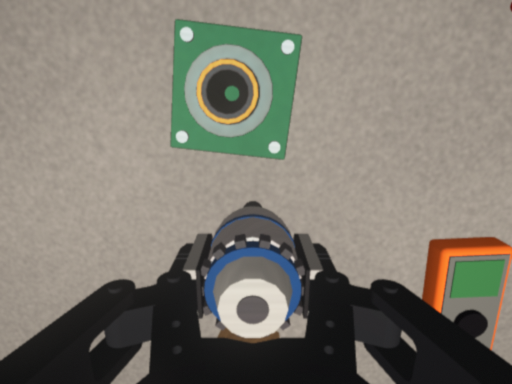

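The collar at about (228,92) is confirmed at (0.5046, 0.1796). The chuck is straight and centred in the fingers.

Request:
drive_tool(plan=[[[2.6,-0.6,0,0,0,-2.9,0],[2.6,-0.5,0,0,0,-2.9,0],[2.7,-0.4,0,0,0,-2.9,0],[0,0,0,0,0,0,0],[0,0,1.5,0,0,0,0],[0,0,1.5,0,0,0,0],[0,0,0,0,0,0,0],[0,0,0,0,0,0,0]]])

```text
t: 9.2
ee_pos: [0.5044, 0.1805, 0.156]
ee_rot: [-3.141, 0.0, 1.835]
contact_force: [1.2, -0.1, -4.2]
opening: 0.0408
grasp_force: 51.2
```

```bash
python3 -c "
from look import *
s,f,o=look(['chuck'],'pics/f.png')
plan(.5045,.1797,.0976,105,1,polar=False)"
```

```text
9.2 [0.5044 0.1805 0.156 ] [-3.141  0.     1.835]
chuck 0.79 [201.4, 198.8, 305.6, 339.2] 10670 ztop 0.2043 n 3784 mean [0.5045 0.1811 0.2034] mid [0.5046 0.1802 0.2028] circ 0.5048 0.1799 0.0141
[-0.1, -0.06, 5.9] [0.04, -0.0, 0.16]
```

Request:
drive_tool(plan=[[[-0.05,0,1.5,0,0,0,0],[0,0,1.5,0,0,0,0],[0,0,1.2,0,0,0,0],[0,0,0.8,0,0,0,0],[0,0,0.6,0,0,0,0],[0,0,0,0,0,0,0],[0,0,0,0,0,0,0]]])

```text
t: 10.18
ee_pos: [0.5048, 0.1806, 0.1006]
ee_rot: [3.141, -0.0, 1.836]
contact_force: [0.8, -0.7, -3.5]
opening: 0.0408
grasp_force: 51.2
```

Request:
drive_tool(plan=[[[-0.05,0,0.2,0,0,0,0],[0,0,0.15,0,0,0,0],[0,0,0,0,0,0,0],[0,0,0,0,0,0,0]]])

```text
t: 10.68
ee_pos: [0.5046, 0.18, 0.0968]
ee_rot: [3.142, -0.0, 1.836]
contact_force: [-0.4, -0.6, -3.9]
opening: 0.0405
grasp_force: 51.2
```

Request:
drive_tool(plan=[[[0,0,0.1,0,0,0,0],[0,0,0.05,0,0,0,0],[0,0,0,0,0,0,0],[0,0,0,0,0,0,0]]])

```text
t: 11.18
ee_pos: [0.5046, 0.18, 0.0953]
ee_rot: [-3.142, -0.0, 1.836]
contact_force: [0.4, -0.0, -3.6]
opening: 0.041
grasp_force: 51.2
```

Request:
drive_tool(plan=[[[0,0,0.05,0,0,0,0],[0,0,0,0,0,0,0],[0,0,0,0,0,0,0.6],[0,0,0,0,0,0,1],[0,0,0,0,0,0,1],[0,0,0,0,0,0,1],[0,0,0,0,0,0,1]]])

```text
t: 12.05
ee_pos: [0.5046, 0.18, 0.0948]
ee_rot: [3.142, -0.0, 1.836]
contact_force: [-0.6, 0.2, 0.2]
opening: 0.0853
grasp_force: 0.0
```

```bash
python3 -c "
from look import *
s,f,o=look(['chuck'],'pics/f.png')"
```

```text
12.05 [0.5046 0.18   0.0948] [ 3.142 -0.     1.836]
chuck 0.96 [196.2, 204.4, 308.4, 335.9] 10729 ztop 0.1429 n 3792 mean [0.5046 0.1806 0.1421] mid [0.5047 0.1797 0.1414] circ 0.5053 0.1791 0.0145
```

The nose is at 0.142, exactly the seated height, and the collar is still proud. I'll retreat straight up and shut the gripper.

Request:
drive_tool(plan=[[[0,0,-1.5,0,0,0,1],[0,0,-2.5,0,0,0,1],[0,0,-3,0,0,0,1],[0,0,-2,0,0,0,0.6],[0,0,0,0,0,0,0],[0,0,0,0,0,0,0],[0,0,0,0,0,0,0],[0,0,0,0,0,0,0],[0,0,0,0,0,0,0],[0,0,0,0,0,0,0]]])

```text
t: 13.4
ee_pos: [0.5045, 0.1799, 0.1845]
ee_rot: [-3.141, 0.0, 1.836]
contact_force: [0.6, 0.1, 0.0]
opening: -0.0003
grasp_force: 0.0
```

```bash
python3 -c "
from look import *
s,f,o=look(['chuck','collar'],'pics/f.png'); print(s['opening'],s['contact_force'])
g=vision.grab_frame('scene')
a=cv2.resize(f['img'],(400,300)); b=cv2.resize(g['img'][170:290,250:370],(300,300))
cv2.imwrite('pics/g.png',np.hstack([a,b])[:,:,::-1])"
```

```text
13.4 [0.5045 0.1799 0.1845] [-3.141  0.     1.836]
chuck 0.65 [220.7, 168.0, 288.6, 236.1] 3310 ztop 0.1431 n 1203 mean [0.5047 0.1809 0.1425] mid [0.505  0.1805 0.1417] circ 0.505 0.1793 0.0139
collar 0.62 [224.3, 158.1, 278.8, 189.9] 582 ztop 0.0833 n 412 mean [0.5011 0.1956 0.0823] mid [0.5037 0.1917 0.0857] circ 0.5038 0.1849 0.0223
-0.0002692199828815003 [0.63400648 0.10608088 0.04327399]
```

View pics/g.png

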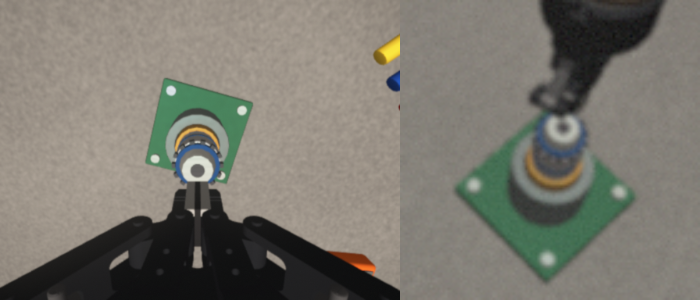

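The chuck stands upright in the brass collar, with the rim about 12 mm proud, and the shut fingers are right above the nose. Next I press.

Request:
drive_tool(plan=[[[0,0,1.5,0,0,0,0],[0,0,1.5,0,0,0,0],[0,0,0.8,0,0,0,0],[0,0,0.2,0,0,0,0],[0,0,0.2,0,0,0,0],[0,0,0.2,0,0,0,0],[0,0,0.2,0,0,0,0],[0,0,0,0,0,0,0]]])

```text
t: 14.6
ee_pos: [0.5052, 0.1802, 0.1404]
ee_rot: [3.14, -0.0, 1.836]
contact_force: [-3.1, -1.3, 9.0]
opening: 0.0
grasp_force: 4.5
```

Request:
drive_tool(plan=[[[0,0,0.1,0,0,0,0],[0,0,0.1,0,0,0,0],[0,0,0.1,0,0,0,0],[0,0,0.1,0,0,0,0],[0,0,0.1,0,0,0,0],[0,0,0.1,0,0,0,0],[0,0,0,0,0,0,0]]])

```text
t: 15.48
ee_pos: [0.5053, 0.1803, 0.1347]
ee_rot: [3.14, -0.0, 1.836]
contact_force: [-3.9, -0.8, 10.6]
opening: -0.0002
grasp_force: 5.5
```

Request:
drive_tool(plan=[[[0,0,0.1,0,0,0,0],[0,0,0.1,0,0,0,0],[0,0,0.1,0,0,0,0],[0,0,0.1,0,0,0,0],[0,0,0,0,0,0,0]]])

```text
t: 16.1
ee_pos: [0.5053, 0.1803, 0.1307]
ee_rot: [3.14, -0.0, 1.836]
contact_force: [-3.5, -0.5, 10.3]
opening: 0.0002
grasp_force: 5.5
```

Request:
drive_tool(plan=[[[0,0,0.1,0,0,0,0],[0,0,0.1,0,0,0,0],[0,0,0.1,0,0,0,0],[0,0,0,0,0,0,0]]])

```text
t: 16.6
ee_pos: [0.5063, 0.1807, 0.13]
ee_rot: [3.137, -0.001, 1.836]
contact_force: [-7.0, -3.8, 27.3]
opening: 0.0002
grasp_force: 13.7
```

The press stalls at 0.130 with the force rising, so the collar is at its stop. I'll back off.

Request:
drive_tool(plan=[[[0,0,-0.3,0,0,0,0],[0,0,-0.5,0,0,0,0],[0,0,-2,0,0,0,0],[0,0,-3,0,0,0,0],[0,0,-3,0,0,0,0],[-3,0,-2,0,0,0,0],[-4,0,0,0,0,0,0],[-3,0,0,0,0,0,0],[0,0,0,0,0,0,0],[0,0,0,0,0,0,0]]])

```text
t: 17.85
ee_pos: [0.5305, 0.0842, 0.2336]
ee_rot: [-3.141, -0.001, 1.836]
contact_force: [0.8, 1.3, 0.7]
opening: -0.0
grasp_force: 0.0
```

```bash
python3 -c "
from look import *
s,f,o=look(['chuck','collar'],'pics/f.png')
p=pts(f,np.ones((384,512),bool),s); r=np.hypot(p[:,0]-.5047,p[:,1]-.1797)
for a,b in((.028,.034),(.0215,.0235)):
  q=p[(r>a)&(r<b)&(p[:,2]>.06)&(p[:,2]<.088)]; print(a,len(q),np.median(q[:,2]))
g=vision.grab_frame('scene')
a=cv2.resize(f['img'],(400,300)); b=cv2.resize(g['img'][100:290,170:360],(300,300))
cv2.imwrite('pics/h.png',np.hstack([a,b])[:,:,::-1])"
```

```text
17.85 [0.5305 0.0842 0.2336] [-3.141e+00 -1.000e-03  1.836e+00]
chuck 0.93 [224.0, 31.4, 281.4, 93.8] 2574 ztop 0.1313 n 1095 mean [0.5054 0.1788 0.1303] mid [0.5055 0.1787 0.13  ] circ 0.5055 0.1787 0.0138
collar 0.46 [228.9, 83.0, 275.0, 98.7] 86 ztop 0.0911 n 7 mean [0.5183 0.166  0.1052] mid [0.5111 0.1665 0.1053] circ 0.5104 0.1667 0.0166
0.028 1362 0.0703385245692659
0.0215 58 0.07026006287976311
```

View pics/h.png

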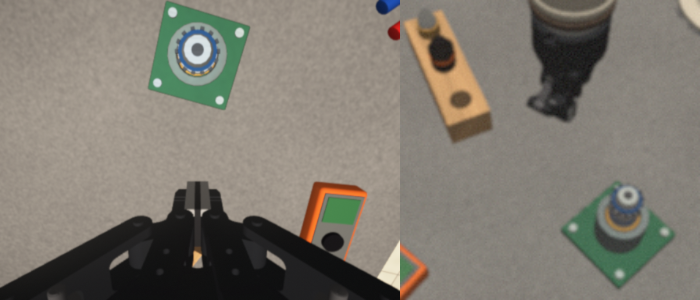

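The collar is flush: housing and rim both read 0.0703. The chuck is upright with its nose at 0.130, the two other tools are still in the rack, and the arm is clear.

```bash
python3 -c "
from rig import manip
print(manip.sign_off())"
```

```text
the job is handed in; nothing more can be done
None
```

The chuck stands in the spindle with the collar pressed flush (rim and housing both measured at about 70 mm), the other two tools are still in the rack, and the job is handed in at about 18 s on the robot clock.

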